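# Stow the square fuse and shut the drawer

## Robot

A 6-joint arm with a two-finger parallel gripper is mounted at the origin on the work surface. World frame = base frame: x ahead of the robot, y to its left, z up, the work surface at z = 0. Lengths are in m, angles in rad, forces in N, time in s.
With the tool pointing down it reaches from about 0.275 to 0.825 m from the base axis. Payload 4.9 kg.
Tool frame: the origin (TCP) lies at the very end of the fingers, on their centre line; the grasp point (between the pads) lies 19 mm behind it; z points along the fingers, y is the line along which they close (so a half turn about z gives the same grasp; the last joint's range is limited). The gripper opens to 85 mm and grips with 20 to 120 N. Pads are 22 mm wide; open, the fingers measure 114 mm over their backs; the gripper's body (76 mm by 85 mm) begins 54 mm behind the grasp point. The pads swing forward as they close: fully open they stand 13 mm farther back than shut.
Start: joints at [1.102, 0.326, -0.193, 1.052, 0, 1.437], TCP at [0.181, 0.519, 0.231] pointing down, gripper open.
Joint ranges: [-2.65, 2.65], [-0.97, 1.79], [-1.3, 1.35], [-1.93, 2.1], [-1.47, 1.37], [-3.14, 3.14]. Speed limits (rad/s): [2.57, 2.57, 3.14, 3.14, 3.14, 3.14].

## Interface

Orientations are given as a unit quaternion [x, y, z, w].
In Python, from rig import robot, eyes gives the robot as it stands. The module is installed in compiled form; this text tells all that it offers.
- The arm moves only by the tool carry_out, never from a script. Its argument "moves" is a list of rows, each a list of 6 numbers: the shift along the tool's x, y, z as a fraction of full scale, then the turn, a rotation vector about the tool's x, y, z as a fraction of full scale. A call has exactly 5 rows; each row shifts and turns the commanded pose from where the row before left it, along the tool's axes as they then stand; what a row does not reach is not made up. Full scale, the value 1, is 0.05 m for a shift and 4 degrees for a turn. A row lasts 1/10 s, in which the tool goes at most 50 mm and 8.59 degrees, less where a joint would pass 70% of its speed; a pose out of reach is approached as far as the arm can. A call with a number of a shift or a turn outside -1 to 1 is refused whole. A call with a gripper value outside its range is refused whole. "fingers" is the finger opening in mm, from 0 to 85.4, set as the call begins (left out, the last holds). The fingers move at their own pace and stop on an object; "squeeze" is the grip in N (left out, the last holds). Time passes only in rows, so rows that do not move let the fingers close, or fill a call up. It gives the time, the measured TCP pose, the force, the opening and the grip force at its end, in the units of the state.
- robot.get_obs(): the state, without advancing time (a new reading comes with each control period).
- eyes.grab_frame(name): name is "scene" or "top" or "wrist"; returns (picture, depth): 420x560x3 uint8, red, green, blue; 420x560 float32, m along the optical axis (not along the pixel's ray), 0 where there is no reading.
- eyes.calibration(name): a dict with "K" (3x3 intrinsics, pixels), "origin" and "rotation" of the camera in the world; the wrist camera has in their place "tool_from_camera" (4x4, takes a point from camera to tool coordinates, whose origin is the TCP and whose axes are the flange's). Camera axes: x right, y down, z forward; pixel columns grow to the right and rows downward; lengths in m; the calibration is good to about 2 mm. A picture is of the moment at which its call begins: read the wrist's pose just before it. calibration takes no time and is no camera call.
- robot.hand_in(): hands the job in; it is judged then, once.
The state is a dict: "time_s": time; "joints": joint angles; "joint_velocities": joint speeds; "effort": joint torques, N m; "eef_pos": TCP position; "tool_rot": TCP orientation; "wrist_force": force on the tool from outside, world axes, zero at the start; "moment": the same for the moment, N m; "grip_width": opening from 0.0 (shut) to 1.0 (fully open); "gripper_force": force on a finger pad.
Only numpy, scipy, OpenCV 4.12 (cv2) and the standard library are available. Lean on these libraries where they do the work, as an engineer would, in place of code of your own. Each camera call takes 0.05 s, during which the arm holds its last target. There are 200 camera calls.

## Task

Put the spare square-bodied fuse into the open drawer of the grey parts unit, setting it down on the drawer's floor rather than dropping it, then slide the drawer fully shut. Leave the similar round fuse where it lies on the bench.

Things in the scene. Friction and masses are not known exactly. Their poses are not given: they have to be found in the camera images.
- square_fuse: The fuse to stow: white ceramic block 50 long (x), 40 wide (y), 40 high, with a 3 mm steel plate on each end and beyond it a flat steel tag with bolt hole, 15 long, 25 wide, 5 thick, at mid height; 86 long overall, about 0.25 kg. Loose on the bench, any yaw. Origin: centre of its underside, x along its length, z up. Grip it across y (40 mm).
- round_fuse: Similar fuse that stays on the bench: white ceramic round barrel, diameter 30, lying along x between 32 mm square steel end plates, with tags; 92 long, 32 high. Origin: centre of its underside. Also near, not needed: a black round contactor (60 mm square foot, 64 high) and, on the left, a screwdriver.
- drawer_handle (a point): Centre of the drawer's bar handle, moving with it, 54 mm above the bench. x points from the drawer's front to its back (the closing way), z up. Bar 120 long along y, 11 thick, on two stems; push on it or on the panel (outer face at x = 35 mm, top 23 above this point). The drawer's floor is 32 mm below this point; inside from x = 56 to 271 mm, 198 wide (y), walls 46 above the floor.
- drawer (a joint): How far the drawer is open, m: 0 shut (end stop), 0.18 fully open. Slides with light friction (1.5 N), no spring or latch. It sits in a fixed grey steel unit 240 wide, 260 deep, top 90 mm above the bench. Open by q, the inside is uncovered from drawer_handle x = 0.056 to 0.050 + q; the unit's top covers the rest.
There are look-alikes about, which are no part of the job. What is shaped like the square_fuse but pink or turquoise is not meant.

How it is judged:
By the outcome, as a careful person would: the job done as asked, in the order asked, and still so for the second after the job is handed in, with the robot touching nothing.
It also fails if it takes over 48 s, if anything falls off the work surface, if the arm or the gripper's body presses on something with over 40 N, if the wrist force passes 120 N, or if a joint passes its speed limit or range.

## Working session

There is one attempt and no reset: what is moved stays moved. The work goes in short steps, Python scripts to look and compute and a tool call to move; the robot and the scene stay as the last step left them, time stands still between calls to the robot, and variables do not carry over. Pictures are saved under pics/ and viewed, at most 10 in all, crops included, and the job is handed in when it is done.

Besides the shell and the picture viewer there is one more tool, called after ">>>" as name(argument=value, ...), one argument or row to a line, values as JSON. carry_out: Moves the arm, as the interface text tells. Shift numbers are shares of 0.05 m and turn numbers shares of 4 degrees, none past 1 either way. Its arguments: {"type":"object","properties":{"moves":{"type":"array"},"fingers":{"type":"number"},"squeeze":{"type":"number"}},"required":["moves"]}

```bash
mkdir -p pics; cat > h.py <<'E'
import numpy as np, cv2
from rig import robot, eyes
from scipy.spatial.transform import Rotation as R
def cloud(name):
    o=robot.get_obs(); p,d=eyes.grab_frame(name); c=eyes.calibration(name); K=np.array(c["K"])
    v,u=np.mgrid[:420,:560]
    P=np.stack([(u-K[0,2])/K[0,0]*d,(v-K[1,2])/K[1,1]*d,d],-1)
    if name=="wrist":
        T=np.array(c["tool_from_camera"]); P=P@T[:3,:3].T+T[:3,3]
        P=P@R.from_quat(o["tool_rot"]).as_matrix().T+np.array(o["eef_pos"])
    else: P=P@np.array(c["rotation"]).T+np.array(c["origin"])
    P[d==0]=np.nan
    return p,P
E
python3 - <<'E'
from h import *
o=robot.get_obs(); print(o["time_s"],o["eef_pos"],o["tool_rot"],R.from_quat(o["tool_rot"]).as_matrix().round(3).tolist())
for n in("top","scene"):
    p,P=cloud(n); np.save(f"pics/{n}.npy",P); cv2.imwrite(f"pics/{n}.png",p[...,::-1])
E
```

```text
0.0 [0.18043831 0.51894985 0.23051965] [ 1.66602191e-01  9.86023826e-01 -8.13359951e-04 -2.48828029e-04] [[-0.944, 0.329, -0.001], [0.329, 0.944, -0.002], [0.0, -0.002, -1.0]]Traceback (most recent call last):
  File "<stdin>", line 4, in <module>
  File "h.py", line 11, in cloud
    else: P=P@np.array(c["rotation"]).T+np.array(c["origin"])
            ~^~~~~~~~~~~~~~~~~~~~~~~~~~
ValueError: matmul: Input operand 1 has a mismatch in its core dimension 0, with gufunc signature (n?,k),(k,m?)->(n?,m?) (size 4 is different from 3)
```

Rotation is a quaternion.

```bash
sed -i 's/np.array(c\["rotation"\]).T/R.from_quat(c["rotation"]).as_matrix().T/' h.py
python3 - <<'E'
from h import *
for n in("top","scene"):
    p,P=cloud(n); np.save(f"pics/{n}.npy",P); cv2.imwrite(f"pics/{n}.png",p[...,::-1]); print(np.array(eyes.calibration(n)["origin"]), P[210,280],np.nanmedian(P[...,2]))
E
```

```text
[ 0.27477911 -0.09008158  0.96666375] [ 0.49595589 -0.07294376  0.00332538] -0.00034029782977584855
[ 1.33101118 -0.23149158  0.75568723] [ 4.04247007e-01 -9.50561057e-02 -1.72397757e-04] -0.00010209971511632165
```

View pics/top.png

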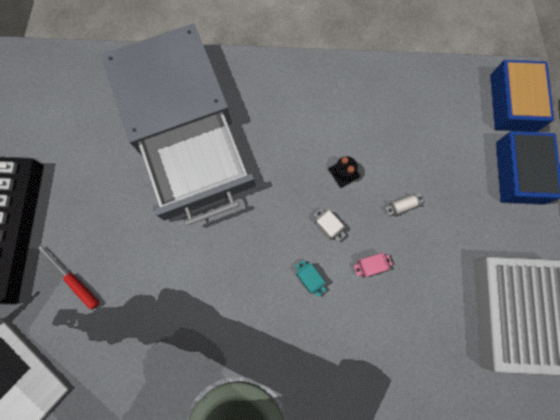

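View pics/scene.png

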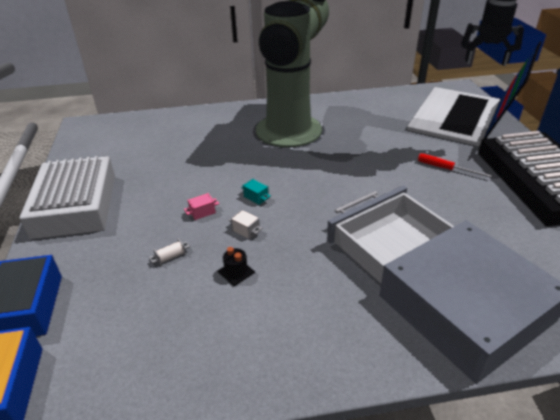

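The top view shows the white square fuse at about (330,224), the round fuse at (405,204) and the contactor at (345,170). The drawer is open with its handle at about (215,211), and the unit's top is around (168,80). The scene view agrees. Next I'll measure.

```bash
python3 - <<'E'
from h import *
P=np.load("pics/top.npy"); im=cv2.imread("pics/top.png")
def box(u0,u1,v0,v1,z0,z1,Q=P):
    q=Q[v0:v1,u0:u1].reshape(-1,3); return q[(q[:,2]>z0)&(q[:,2]<z1)]
def rect(q,n):
    r=cv2.minAreaRect((q[:,:2]*1000).astype(np.float32)); b=cv2.boxPoints(r)
    print(n,len(q),"c",np.round(r[0],1),"size",np.round(r[1],1),"ang",round(r[2],1),"zmed",np.median(q[:,2]).round(4)); return b
print(rect(box(310,352,205,245,.034,.05),"fuse top"))
rect(box(310,352,205,245,.012,.05),"fuse all")
rect(box(380,430,190,220,.012,.05),"round")
rect(box(325,365,150,190,.012,.1),"contactor")
print(rect(box(100,235,20,150,.085,.097),"unit top").round(0).tolist())
print(rect(box(180,250,190,228,.048,.066),"handle?").round(0).tolist())
print(rect(box(130,255,100,225,.068,.083),"panel/walltops").round(0).tolist())
print(rect(box(150,245,120,205,.015,.03),"floor").round(0).tolist())
S=np.load("pics/scene.npy")
rect(box(225,265,205,240,.034,.05,S),"fuse top scene")
rect(box(330,380,190,218,.048,.064,S),"handle scene")
E
```

```text
fuse top 415 c [ 462.4 -190. ] size [55.8 40.4] ang 43.1 zmed 0.0393
[[ 428.2182  -194.33047]
 [ 455.82037 -223.80127]
 [ 496.51624 -185.68576]
 [ 468.91406 -156.21497]]
fuse all 590 c [ 462.2 -189.8] size [85.8 40.6] ang 43.9 zmed 0.0382
round 440 c [ 520.6 -369.5] size [31.9 92.7] ang 24.4 zmed 0.0257
contactor 464 c [ 598.  -225.5] size [50.7 50.1] ang 2.0 zmed 0.0511
unit top 9324 c [781.5 219.6] size [249.3 240.5] ang 24.1 zmed 0.0889
[[619.0, 278.0], [717.0, 59.0], [944.0, 161.0], [846.0, 380.0]]
handle? 489 c [493.3  91.9] size [ 62.1 132.1] ang 24.0 zmed 0.0573
[[438.0, 140.0], [492.0, 19.0], [548.0, 44.0], [495.0, 165.0]]
panel/walltops 1059 c [587.3 133.2] size [187.7 239. ] ang 24.0 zmed 0.0761
[[453.0, 204.0], [550.0, -14.0], [722.0, 62.0], [625.0, 281.0]]
floor 5442 c [602.5 138.1] size [218.4 212.9] ang 15.8 zmed 0.021
[[468.0, 211.0], [526.0, 6.0], [736.0, 65.0], [679.0, 270.0]]
fuse top scene 292 c [ 465.8 -191.1] size [58.6 42.6] ang 41.9 zmed 0.0389
handle scene 313 c [499.7  88.6] size [ 63.  129.1] ang 24.9 zmed 0.0571
```

```bash
cat > go.py <<'E'
import sys
from h import *
# go.py x y z yaw_of_tool_y [shift per row, m] -> rows towards the target
x,y,z,yaw=map(float,sys.argv[1:5]); step=float(sys.argv[5]) if len(sys.argv)>5 else .048
o=robot.get_obs(); p=np.array(o["eef_pos"]); A=R.from_quat(o["tool_rot"])
a=np.radians(yaw); ty=np.array([np.cos(a),np.sin(a),0]); tz=np.array([0,0,-1.]); B=R.from_matrix(np.stack([np.cross(ty,tz),ty,tz],1))
d=np.array([x,y,z])-p; w=(A.inv()*B).as_rotvec()
n=max(1,int(np.ceil(max(np.linalg.norm(d)/step,np.degrees(np.linalg.norm(w))/4))))
print("n",n,"dist",d.round(4),"turn deg",np.degrees(w).round(2))
for i in range(n):
    C=A*R.from_rotvec(w*i/n)
    print(np.r_[C.inv().apply(d/n)/.05,np.degrees(w)/n/4].round(2).tolist(), end=",\n" if i%5==4 else ",")
E
python3 go.py .463 -.190 .2 133.5
```

```text
n 16 dist [ 0.2825 -0.7091 -0.0307] turn deg [-6.000e-02 -5.000e-02 -6.268e+01]
[-0.62, -0.72, 0.04, -0.0, -0.0, -0.98],[-0.57, -0.76, 0.04, -0.0, -0.0, -0.98],[-0.52, -0.8, 0.04, -0.0, -0.0, -0.98],[-0.46, -0.83, 0.04, -0.0, -0.0, -0.98],[-0.41, -0.86, 0.04, -0.0, -0.0, -0.98],
[-0.35, -0.89, 0.04, -0.0, -0.0, -0.98],[-0.29, -0.91, 0.04, -0.0, -0.0, -0.98],[-0.22, -0.93, 0.04, -0.0, -0.0, -0.98],[-0.16, -0.94, 0.04, -0.0, -0.0, -0.98],[-0.09, -0.95, 0.04, -0.0, -0.0, -0.98],
[-0.03, -0.95, 0.04, -0.0, -0.0, -0.98],[0.04, -0.95, 0.04, -0.0, -0.0, -0.98],[0.1, -0.95, 0.04, -0.0, -0.0, -0.98],[0.17, -0.94, 0.04, -0.0, -0.0, -0.98],[0.23, -0.93, 0.04, -0.0, -0.0, -0.98],
[0.29, -0.91, 0.04, -0.0, -0.0, -0.98],
```

>>> carry_out(
  moves=[
    [-0.62,-0.72,0.04,0,0,-0.98],
    [-0.57,-0.76,0.04,0,0,-0.98],
    [-0.52,-0.8,0.04,0,0,-0.98],
    [-0.46,-0.83,0.04,0,0,-0.98],
    [-0.41,-0.86,0.04,0,0,-0.98],
  ],
  fingers=85,
  squeeze=40,
)

```text
time_s: 0.65
eef_pos: [0.2686, 0.2967, 0.2211]
tool_rot: [-0.005, 1.0, -0.0, 0.0]
wrist_force: [0.7, -1.0, -0.7]
grip_width: 0.998
gripper_force: 0.0
```

>>> carry_out(
  moves=[
    [-0.35,-0.89,0.04,0,0,-0.98],
    [-0.29,-0.91,0.04,0,0,-0.98],
    [-0.22,-0.93,0.04,0,0,-0.98],
    [-0.16,-0.94,0.04,0,0,-0.98],
    [-0.09,-0.95,0.04,0,0,-0.98],
  ],
)

```text
time_s: 1.15
eef_pos: [0.3573, 0.0749, 0.2114]
tool_rot: [-0.175, 0.985, 0.0, 0.0]
wrist_force: [1.9, -0.1, 0.6]
grip_width: 0.996
gripper_force: 0.0
```

>>> carry_out(
  moves=[
    [-0.03,-0.95,0.04,0,0,-0.98],
    [0.04,-0.95,0.04,0,0,-0.98],
    [0.1,-0.95,0.04,0,0,-0.98],
    [0.17,-0.94,0.04,0,0,-0.98],
    [0.23,-0.93,0.04,0,0,-0.98],
  ],
)

```text
time_s: 1.65
eef_pos: [0.4455, -0.1468, 0.2011]
tool_rot: [-0.34, 0.94, 0.0, 0.0]
wrist_force: [0.1, 0.8, -1.1]
grip_width: 0.994
gripper_force: 0.0
```

>>> carry_out(
  moves=[
    [0.29,-0.91,0.04,0,0,-0.98],
    [0,0,0,0,0,0],
    [0,0,0,0,0,0],
    [0,0,0,0,0,0],
    [0,0,0,0,0,0],
  ],
)

```text
time_s: 2.15
eef_pos: [0.4626, -0.1878, 0.1993]
tool_rot: [-0.371, 0.928, 0.0, -0.0]
wrist_force: [0.9, 0.9, 0.1]
grip_width: 0.992
gripper_force: 0.0
```

```bash
python3 - <<'E'
from h import *
o=robot.get_obs(); print(o["time_s"],o["eef_pos"],np.round(o["joints"],2),o["wrist_force"])
p,P=cloud("wrist"); cv2.imwrite("pics/w1.png",p[...,::-1])
m=(P[...,2]>.034)&(P[...,2]<.046)&(np.hypot(P[...,0]-.463,P[...,1]+.19)<.06)
for n,lo in(("top",.034),("all",.012)):
    m=(P[...,2]>lo)&(P[...,2]<.046)&(np.hypot(P[...,0]-.463,P[...,1]+.19)<.06)
    q=P[m]; print(n,len(q),cv2.minAreaRect((q[:,:2]*1000).astype(np.float32)),np.median(q[:,2]))
E
python3 go.py .463 -.190 .01 133.5
```

```text
2.15 [ 0.4626093  -0.18777553  0.19933503] [-0.53  0.26 -0.37  0.94  0.   -1.29] [0.90179514 0.91962283 0.12121914]
top 2227 ((465.7712097167969, -189.1667938232422), (56.15626525878906, 39.97816467285156), 43.39860153198242) 0.04095851076709256
all 2852 ((465.4008483886719, -189.47622680664062), (84.93205261230469, 39.984344482421875), 43.77768325805664) 0.04069753239424749
n 4 dist [ 0.0002 -0.0022 -0.1895] turn deg [0.01 0.   0.13]
[0.01, -0.01, 0.95, 0.0, 0.0, 0.01],[0.01, -0.01, 0.95, 0.0, 0.0, 0.01],[0.01, -0.01, 0.95, 0.0, 0.0, 0.01],[0.01, -0.01, 0.95, 0.0, 0.0, 0.01],
```

View pics/w1.png

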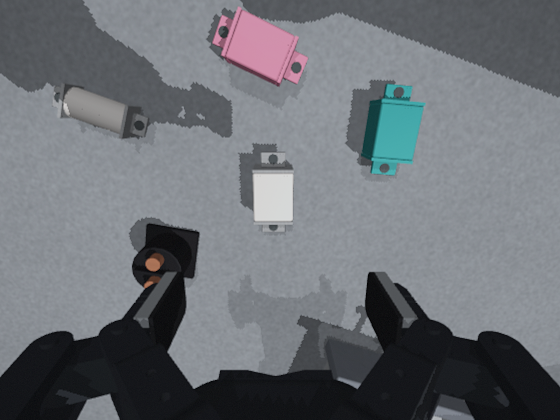

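The wrist view shows the white fuse at (273,195), square to the fingers. The contactor at (165,255) and the coloured decoys are clear of the descent.

```bash
python3 go.py .465 -.1895 .01 133.7 .02
```

```text
n 10 dist [ 0.0022 -0.0017 -0.1895] turn deg [ 0.01  0.   -0.07]
[-0.0, -0.01, 0.38, 0.0, 0.0, -0.0],[-0.0, -0.01, 0.38, 0.0, 0.0, -0.0],[-0.0, -0.01, 0.38, 0.0, 0.0, -0.0],[-0.0, -0.01, 0.38, 0.0, 0.0, -0.0],[-0.0, -0.01, 0.38, 0.0, 0.0, -0.0],
[-0.0, -0.01, 0.38, 0.0, 0.0, -0.0],[-0.0, -0.01, 0.38, 0.0, 0.0, -0.0],[-0.0, -0.01, 0.38, 0.0, 0.0, -0.0],[-0.0, -0.01, 0.38, 0.0, 0.0, -0.0],[-0.0, -0.01, 0.38, 0.0, 0.0, -0.0],
```

>>> carry_out(
  moves=[
    [0,-0.02,0.7,0,0,0],
    [0,-0.02,0.8,0,0,0],
    [0,-0.02,0.7,0,0,0],
    [0,0,0.5,0,0,0],
    [0,0,0.4,0,0,0],
  ],
)

```text
time_s: 2.7
eef_pos: [0.4645, -0.1899, 0.043]
tool_rot: [-0.372, 0.928, 0.001, -0.0]
wrist_force: [0.3, -0.0, 0.1]
grip_width: 0.996
gripper_force: 0.0
```

>>> carry_out(
  moves=[
    [0,0,0.3,0,0,0],
    [0,0,0.2,0,0,0],
    [0,0,0.17,0,0,0],
    [0,0,0,0,0,0],
    [0,0,0,0,0,0],
  ],
)

```text
time_s: 3.2
eef_pos: [0.4655, -0.1913, 0.0112]
tool_rot: [-0.371, 0.929, -0.0, 0.0]
wrist_force: [0.1, -0.8, 0.2]
grip_width: 0.995
gripper_force: 0.0
```

>>> carry_out(
  moves=[
    [0,0,0,0,0,0],
    [0,0,0,0,0,0],
    [0,0,0,0,0,0],
    [0,0,0,0,0,0],
    [0,0,0,0,0,0],
  ],
  fingers=0,
  squeeze=40,
)

```text
time_s: 3.7
eef_pos: [0.4652, -0.1912, 0.0113]
tool_rot: [-0.371, 0.929, -0.0, 0.0]
wrist_force: [-2.1, 1.2, 6.3]
grip_width: 0.463
gripper_force: 41.7
```

>>> carry_out(
  moves=[
    [0,0,0,0,0,0],
    [0,0,0,0,0,0],
    [0,0,0,0,0,0],
    [0,0,0,0,0,0],
    [0,0,0,0,0,0],
  ],
)

```text
time_s: 4.2
eef_pos: [0.4653, -0.1912, 0.0113]
tool_rot: [-0.371, 0.929, -0.0, 0.0]
wrist_force: [-2.3, 0.9, 5.6]
grip_width: 0.457
gripper_force: 41.7
```

>>> carry_out(
  moves=[
    [0,0,-0.2,0,0,0],
    [0,0,-0.6,0,0,0],
    [0,0,-0.9,0,0,0],
    [0,0,-0.9,0,0,0],
    [0,0,-0.6,0,0,0],
  ],
)

```text
time_s: 4.7
eef_pos: [0.4658, -0.1917, 0.1741]
tool_rot: [-0.371, 0.929, -0.001, 0.001]
wrist_force: [0.7, -0.1, -3.1]
grip_width: 0.459
gripper_force: 41.4
```

```bash
python3 - <<'E'
from h import *
p,P=cloud("scene"); cv2.imwrite("pics/s2.png",cv2.resize(p[150:350,100:460,::-1],None,fx=2,fy=2))
E
python3 go.py .585 .133 .17 114 .045
```

```text
n 8 dist [ 0.1171  0.3259 -0.0082] turn deg [-0.47  0.22 19.54]
[-0.77, 0.39, 0.02, -0.01, 0.01, 0.61],[-0.76, 0.42, 0.02, -0.01, 0.01, 0.61],[-0.74, 0.45, 0.02, -0.01, 0.01, 0.61],[-0.72, 0.48, 0.02, -0.01, 0.01, 0.61],[-0.7, 0.51, 0.02, -0.01, 0.01, 0.61],
[-0.67, 0.54, 0.02, -0.01, 0.01, 0.61],[-0.65, 0.57, 0.02, -0.01, 0.01, 0.61],[-0.62, 0.6, 0.02, -0.01, 0.01, 0.61],
```

View pics/s2.png

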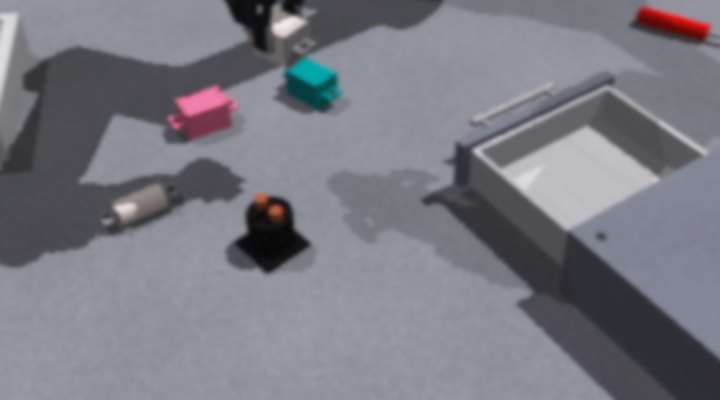

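The fuse is held between the fingers at (285,35), level and lifted. Nothing else has moved, and the drawer's interior is empty.

>>> carry_out(
  moves=[
    [-0.77,0.39,0.02,-0.01,0.01,0.61],
    [-0.76,0.42,0.02,-0.01,0.01,0.61],
    [-0.74,0.45,0.02,-0.01,0.01,0.61],
    [-0.72,0.48,0.02,-0.01,0.01,0.61],
    [-0.7,0.51,0.02,-0.01,0.01,0.61],
  ],
)

```text
time_s: 5.25
eef_pos: [0.5391, 0.0137, 0.1656]
tool_rot: [-0.269, 0.963, 0.001, -0.002]
wrist_force: [1.5, -1.1, -2.4]
grip_width: 0.462
gripper_force: 41.3
```

>>> carry_out(
  moves=[
    [-0.67,0.54,0.02,-0.01,0.01,0.61],
    [-0.65,0.57,0.02,-0.01,0.01,0.61],
    [-0.62,0.6,0.02,-0.01,0.01,0.61],
    [0,0,0,0,0,0],
    [0,0,0,0,0,0],
  ],
)

```text
time_s: 5.75
eef_pos: [0.5821, 0.1348, 0.1619]
tool_rot: [-0.209, 0.978, 0.001, -0.004]
wrist_force: [-0.9, -0.1, -2.7]
grip_width: 0.461
gripper_force: 41.5
```

```bash
python3 - <<'E'
from h import *
p,P=cloud("wrist"); cv2.imwrite("pics/w2.png",p[...,::-1])
H=np.array([.4695,.081]); a=np.radians(24); X=np.array([np.cos(a),np.sin(a)]); Y=np.array([-X[1],X[0]])
for n in("top","wrist"):
    if n=="top": p,P=cloud("top")
    else: p,P=cloud("wrist")
    q=P.reshape(-1,3); r=q[:,:2]-H; q=np.c_[r@X,r@Y,q[:,2]]; q=q[(abs(q[:,1])<.13)&(q[:,0]>-.03)&(q[:,0]<.27)]
    for nm,z0,z1 in(("unit",.085,.096),("paneltop",.072,.082),("handle",.052,.064),("floor",.016,.027)):
        s=q[(q[:,2]>z0)&(q[:,2]<z1)]
        if len(s)>30: print(n,nm,len(s),np.percentile(s,[1,99],axis=0).round(3).tolist())
E
python3 go.py .586 .133 .06 114 .02
```

```text
top unit 1094 [[0.219, -0.119, 0.086], [0.269, 0.118, 0.093]]
top paneltop 733 [[0.035, -0.115, 0.073], [0.22, 0.115, 0.081]]
top handle 607 [[-0.004, -0.116, 0.052], [0.219, 0.113, 0.064]]
top floor 4008 [[0.036, -0.099, 0.017], [0.242, 0.098, 0.026]]
wrist unit 1431 [[0.223, -0.095, 0.09], [0.269, 0.098, 0.092]]
wrist paneltop 7326 [[0.04, -0.115, 0.076], [0.054, 0.113, 0.08]]
wrist handle 6007 [[-0.001, -0.1, 0.052], [0.218, 0.098, 0.064]]
wrist floor 24403 [[0.063, -0.1, 0.021], [0.224, 0.098, 0.025]]
n 6 dist [ 3.900e-03  1.000e-04 -1.023e-01] turn deg [ 0.26 -0.43 -0.05]
[-0.01, -0.01, 0.34, 0.01, -0.02, -0.0],[-0.01, -0.01, 0.34, 0.01, -0.02, -0.0],[-0.01, -0.01, 0.34, 0.01, -0.02, -0.0],[-0.01, -0.01, 0.34, 0.01, -0.02, -0.0],[-0.01, -0.01, 0.34, 0.01, -0.02, -0.0],
[-0.01, -0.01, 0.34, 0.01, -0.02, -0.0],
```

View pics/w2.png

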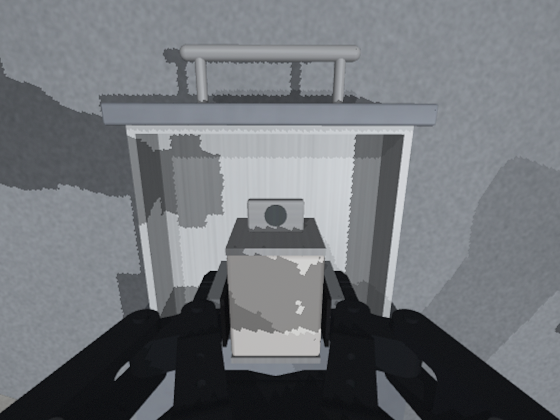

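The wrist view shows the fuse at (275,300) held level and in line with the drawer, centred between its side walls. The handle bar is at (270,52) and the drawer floor is clear.

>>> carry_out(
  moves=[
    [-0.02,-0.01,0.4,0.01,-0.02,0],
    [-0.02,-0.01,0.5,0.01,-0.02,0],
    [-0.02,-0.01,0.5,0.01,-0.02,0],
    [-0.02,-0.01,0.4,0.01,-0.02,0],
    [-0.02,-0.01,0.3,0.02,-0.03,0],
  ],
)

```text
time_s: 6.4
eef_pos: [0.5869, 0.1322, 0.0562]
tool_rot: [-0.207, 0.978, 0.0, -0.0]
wrist_force: [0.3, 0.6, -1.9]
grip_width: 0.462
gripper_force: 41.5
```

>>> carry_out(
  moves=[
    [0,0,0.15,0,0,0],
    [0,0,0.06,0,0,0],
    [0,0,0,0,0,0],
    [0,0,0,0,0,0],
    [0,0,0,0,0,0],
  ],
)

```text
time_s: 6.9
eef_pos: [0.5885, 0.1339, 0.048]
tool_rot: [-0.208, 0.978, 0.0, 0.001]
wrist_force: [-0.1, 0.5, -2.9]
grip_width: 0.461
gripper_force: 41.5
```

>>> carry_out(
  moves=[
    [0,0,0.06,0,0,0],
    [0,0,0.06,0,0,0],
    [0,0,0.05,0,0,0],
    [0,0,0.04,0,0,0],
    [0,0,0,0,0,0],
  ],
)

```text
time_s: 7.4
eef_pos: [0.5874, 0.1339, 0.036]
tool_rot: [-0.208, 0.978, 0.0, 0.0]
wrist_force: [1.3, -0.1, -2.4]
grip_width: 0.46
gripper_force: 41.5
```

>>> carry_out(
  moves=[
    [0,0,0.02,0,0,0],
    [0,0,0.02,0,0,0],
    [0,0,0,0,0,0],
    [0,0,0,0,0,0],
    [0,0,0,0,0,0],
  ],
)

```text
time_s: 7.9
eef_pos: [0.5879, 0.1339, 0.0346]
tool_rot: [-0.208, 0.978, 0.0, 0.001]
wrist_force: [0.6, 0.2, -2.1]
grip_width: 0.462
gripper_force: 41.5
```

>>> carry_out(
  moves=[
    [0,0,0.02,0,0,0],
    [0,0,0,0,0,0],
    [0,0,0,0,0,0],
    [0,0,0,0,0,0],
    [0,0,0,0,0,0],
  ],
)

```text
time_s: 8.4
eef_pos: [0.5879, 0.1339, 0.0335]
tool_rot: [-0.208, 0.978, 0.0, 0.001]
wrist_force: [0.1, 0.3, -3.5]
grip_width: 0.461
gripper_force: 41.5
```

>>> carry_out(
  moves=[
    [0,0,0.02,0,0,0],
    [0,0,0,0,0,0],
    [0,0,0,0,0,0],
    [0,0,0,0,0,0],
    [0,0,0,0,0,0],
  ],
)

```text
time_s: 8.9
eef_pos: [0.5884, 0.1341, 0.0333]
tool_rot: [-0.208, 0.978, 0.0, 0.001]
wrist_force: [-1.3, 0.6, 5.3]
grip_width: 0.459
gripper_force: 42.4
```

Contact: the floor now carries the fuse. Releasing.

>>> carry_out(
  moves=[
    [0,0,0,0,0,0],
    [0,0,0,0,0,0],
    [0,0,0,0,0,0],
    [0,0,0,0,0,0],
    [0,0,0,0,0,0],
  ],
  fingers=70,
)

```text
time_s: 9.4
eef_pos: [0.5878, 0.1338, 0.0323]
tool_rot: [-0.208, 0.978, 0.0, 0.0]
wrist_force: [0.1, 0.5, 0.2]
grip_width: 0.819
gripper_force: 0.0
```

>>> carry_out(
  moves=[
    [0,0,-0.1,0,0,0],
    [0,0,-0.4,0,0,0],
    [0,0,-0.8,0,0,0],
    [0,0,-0.9,0,0,0],
    [0,0,-0.6,0,0,0],
  ],
)

```text
time_s: 9.9
eef_pos: [0.5887, 0.1339, 0.176]
tool_rot: [-0.208, 0.978, 0.0, 0.002]
wrist_force: [0.9, 0.1, 0.1]
grip_width: 0.82
gripper_force: 0.0
```

```bash
python3 - <<'E'
from h import *
p,P=cloud("wrist"); cv2.imwrite("pics/w3.png",p[...,::-1])
H=np.array([.4695,.081]); a=np.radians(24); X=np.array([np.cos(a),np.sin(a)]); Y=np.array([-X[1],X[0]])
q=P.reshape(-1,3); r=q[:,:2]-H; q=np.c_[r@X,r@Y,q[:,2]]
s=q[(abs(q[:,1])<.05)&(q[:,0]>.065)&(q[:,0]<.19)&(q[:,2]>.05)&(q[:,2]<.075)]
print(len(s),np.percentile(s,[1,50,99],axis=0).round(3).tolist())
for nm,z0,z1 in(("paneltop",.072,.083),("handle",.054,.064)):
    s=q[(abs(q[:,1])<.05)&(q[:,0]<.057)&(q[:,0]>-.03)&(q[:,2]>z0)&(q[:,2]<z1)]
    print(nm,len(s),np.percentile(s,[2,98],axis=0).round(3).tolist())
E
```

```text
3050 [[0.104, -0.02, 0.052], [0.13, -0.0, 0.063], [0.16, 0.019, 0.064]]
paneltop 3009 [[0.04, -0.048, 0.076], [0.055, 0.048, 0.08]]
handle 2530 [[0.0, -0.049, 0.055], [0.035, 0.049, 0.061]]
```

View pics/w3.png

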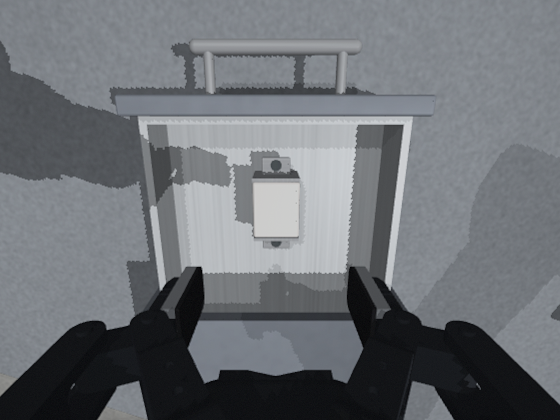

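The fuse lies flat and centred on the drawer floor at (275,208); its top measures 0.063 m, against 0.062 expected. Next I close the fingers and move in front of the handle.

```bash
python3 go.py .4147 .0566 .16 114 .045
```

```text
n 5 dist [-0.1765 -0.0776 -0.0207] turn deg [-0.16  0.62  0.03]
[0.77, 0.0, 0.07, -0.01, 0.03, 0.0],[0.77, 0.0, 0.08, -0.01, 0.03, 0.0],[0.77, 0.0, 0.08, -0.01, 0.03, 0.0],[0.77, 0.0, 0.08, -0.01, 0.03, 0.0],[0.77, 0.0, 0.08, -0.01, 0.03, 0.0],
```

>>> carry_out(
  moves=[
    [0.77,0,0,0,0.02,0],
    [0.77,0,0,0,0.02,0],
    [0.77,0,0,0,0.02,0],
    [0.77,0,0,0,0.02,0],
    [0.77,0,0,0,0.02,0],
  ],
  fingers=0,
  squeeze=20,
)

```text
time_s: 10.45
eef_pos: [0.4104, 0.0549, 0.1729]
tool_rot: [-0.208, 0.978, -0.001, -0.003]
wrist_force: [-0.0, 0.6, -0.7]
grip_width: -0.0
gripper_force: 0.0
```

>>> carry_out(
  moves=[
    [0,0,0.6,0,0,0],
    [0,0,0.8,0,0,0],
    [0,0,0.7,0,0,0],
    [0,0,0.4,0,0,0],
    [0,0,0.2,0,0,0],
  ],
)

```text
time_s: 10.95
eef_pos: [0.4099, 0.0551, 0.0364]
tool_rot: [-0.208, 0.978, -0.0, -0.004]
wrist_force: [0.0, -0.1, -0.4]
grip_width: 0.002
gripper_force: 0.0
```

>>> carry_out(
  moves=[
    [0,0,0.1,0,0,0],
    [-0.1,0,0,0,0,0],
    [-0.1,0,0,0,0,0],
    [-0.1,0,0,0,0,0],
    [-0.1,0,0,0,0,0],
  ],
)

```text
time_s: 11.45
eef_pos: [0.4307, 0.0635, 0.0334]
tool_rot: [-0.208, 0.978, -0.001, -0.002]
wrist_force: [0.1, -0.5, -0.3]
grip_width: 0.003
gripper_force: 0.0
```

>>> carry_out(
  moves=[
    [-0.1,0,0,0,0,0],
    [-0.1,0,0,0,0,0],
    [-0.1,0,0,0,0,0],
    [-0.1,0,0,0,0,0],
    [-0.1,0,0,0,0,0],
  ],
)

```text
time_s: 11.95
eef_pos: [0.4526, 0.0736, 0.0325]
tool_rot: [-0.208, 0.978, -0.0, -0.003]
wrist_force: [1.2, 1.1, -0.1]
grip_width: 0.003
gripper_force: 0.0
```

>>> carry_out(
  moves=[
    [-0.1,0,0,0,0,0],
    [-0.1,0,0,0,0,0],
    [-0.1,0,0,0,0,0],
    [-0.1,0,0,0,0,0],
    [-0.1,0,0,0,0,0],
  ],
)

```text
time_s: 12.45
eef_pos: [0.4752, 0.0837, 0.0323]
tool_rot: [-0.208, 0.978, -0.0, -0.003]
wrist_force: [-1.5, -0.7, 1.0]
grip_width: -0.001
gripper_force: 0.9
```

>>> carry_out(
  moves=[
    [-0.12,0,0,0,0,0],
    [-0.12,0,0,0,0,0],
    [-0.12,0,0,0,0,0],
    [-0.12,0,0,0,0,0],
    [-0.12,0,0,0,0,0],
  ],
)

```text
time_s: 12.95
eef_pos: [0.503, 0.0961, 0.0323]
tool_rot: [-0.208, 0.978, -0.0, -0.003]
wrist_force: [-1.5, -2.0, 2.3]
grip_width: 0.002
gripper_force: 0.9
```

```bash
python3 - <<'E'
from h import *
o=robot.get_obs(); print((np.array(o["eef_pos"])[:2]-[.4695,.081])@[.9135,.4067])
p,P=cloud("top"); cv2.imwrite("pics/t4.png",cv2.resize(p[20:240,90:370,::-1],None,fx=2,fy=2))
E
```

```text
0.03671779139814992
```

View pics/t4.png

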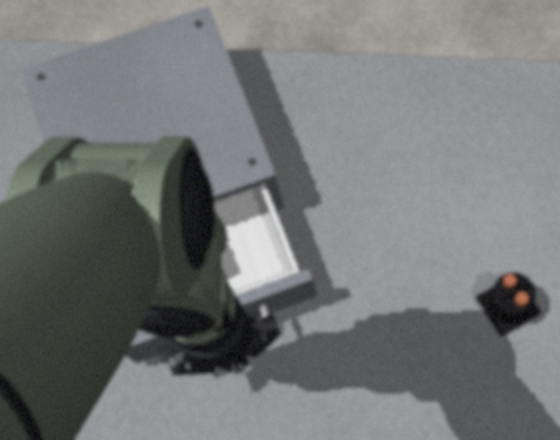

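The drawer is sliding in, its front now at about (275,290) in the crop, with about 2 N on the wrist. I keep pushing.

>>> carry_out(
  moves=[
    [-0.12,0,0,0,0,0],
    [-0.12,0,0,0,0,0],
    [-0.12,0,0,0,0,0],
    [-0.12,0,0,0,0,0],
    [-0.12,0,0,0,0,0],
  ],
)

```text
time_s: 13.5
eef_pos: [0.5304, 0.1083, 0.0321]
tool_rot: [-0.208, 0.978, -0.0, -0.003]
wrist_force: [-0.8, -1.1, 1.8]
grip_width: 0.002
gripper_force: 0.9
```

>>> carry_out(
  moves=[
    [-0.12,0,0,0,0,0],
    [-0.12,0,0,0,0,0],
    [-0.12,0,0,0,0,0],
    [-0.12,0,0,0,0,0],
    [-0.12,0,0,0,0,0],
  ],
)

```text
time_s: 14.0
eef_pos: [0.5577, 0.1205, 0.0319]
tool_rot: [-0.208, 0.978, -0.0, -0.003]
wrist_force: [-2.2, -0.7, 1.4]
grip_width: -0.003
gripper_force: 0.9
```

>>> carry_out(
  moves=[
    [-0.12,0,0,0,0,0],
    [-0.12,0,0,0,0,0],
    [-0.12,0,0,0,0,0],
    [-0.1,0,0,0,0,0],
    [-0.08,0,0,0,0,0],
  ],
)

```text
time_s: 14.5
eef_pos: [0.5824, 0.1315, 0.0317]
tool_rot: [-0.208, 0.978, -0.0, -0.003]
wrist_force: [-1.0, -0.6, 1.5]
grip_width: -0.003
gripper_force: 0.8
```

>>> carry_out(
  moves=[
    [-0.08,0,0,0,0,0],
    [-0.08,0,0,0,0,0],
    [-0.06,0,0,0,0,0],
    [-0.06,0,0,0,0,0],
    [-0.04,0,0,0,0,0],
  ],
)

```text
time_s: 15.0
eef_pos: [0.5967, 0.1379, 0.0316]
tool_rot: [-0.208, 0.978, -0.0, -0.003]
wrist_force: [-3.0, -1.9, 1.7]
grip_width: 0.001
gripper_force: 0.8
```

>>> carry_out(
  moves=[
    [-0.05,0,0,0,0,0],
    [-0.05,0,0,0,0,0],
    [-0.05,0,0,0,0,0],
    [-0.04,0,0,0,0,0],
    [-0.04,0,0,0,0,0],
  ],
)

```text
time_s: 15.5
eef_pos: [0.6072, 0.1425, 0.0316]
tool_rot: [-0.208, 0.978, -0.0, -0.003]
wrist_force: [-2.1, 0.1, 2.9]
grip_width: -0.002
gripper_force: 0.8
```

>>> carry_out(
  moves=[
    [-0.03,0,0,0,0,0],
    [-0.03,0,0,0,0,0],
    [-0.03,0,0,0,0,0],
    [-0.03,0,0,0,0,0],
    [-0.03,0,0,0,0,0],
  ],
)

```text
time_s: 16.0
eef_pos: [0.6107, 0.1441, 0.0314]
tool_rot: [-0.208, 0.978, -0.001, -0.006]
wrist_force: [-12.5, -6.6, 12.5]
grip_width: 0.002
gripper_force: 7.1
```

The force rises sharply at x ≈ 0.155, which looks like the end stop. I'll settle there, then back off and check.

>>> carry_out(
  moves=[
    [-0.02,0,0,0,0,0],
    [0,0,0,0,0,0],
    [0,0,0,0,0,0],
    [0,0,0,0,0,0],
    [0,0,0,0,0,0],
  ],
)

```text
time_s: 16.5
eef_pos: [0.6107, 0.1441, 0.0314]
tool_rot: [-0.208, 0.978, -0.001, -0.007]
wrist_force: [-12.7, -5.8, 13.2]
grip_width: 0.002
gripper_force: 6.9
```

>>> carry_out(
  moves=[
    [0.1,0,0,0,0,0],
    [0.4,0,0,0,0,0],
    [0.6,0,0,0,0,0],
    [0.4,0,-0.4,0,0,0],
    [0.2,0,-0.8,0,0,0],
  ],
)

```text
time_s: 17.0
eef_pos: [0.5335, 0.1108, 0.0897]
tool_rot: [-0.208, 0.978, 0.0, -0.006]
wrist_force: [-0.2, 1.0, -0.7]
grip_width: 0.0
gripper_force: 0.0
```

>>> carry_out(
  moves=[
    [0.5,0,-0.8,0,0,0],
    [0.5,0,-0.8,0,0,0],
    [0.5,0,-0.3,0,0,0],
    [0.2,0,0,0,0,0],
    [0,0,0,0,0,0],
  ],
)

```text
time_s: 17.5
eef_pos: [0.46, 0.0769, 0.1876]
tool_rot: [-0.208, 0.978, -0.0, -0.002]
wrist_force: [0.8, -0.3, -1.1]
grip_width: 0.002
gripper_force: 0.0
```

```bash
python3 - <<'E'
from h import *
H=np.array([.4695,.081]); X=np.array([.9135,.4067]); Y=np.array([-X[1],X[0]])
p,P=cloud("scene"); cv2.imwrite("pics/s5.png",p[...,::-1])
for n in("scene","wrist"):
    if n=="wrist": p,P=cloud(n); cv2.imwrite("pics/w5.png",p[...,::-1])
    q=P.reshape(-1,3); r=q[:,:2]-H; q=np.c_[r@X,r@Y,q[:,2]]; q=q[abs(q[:,1])<.1]
    for nm,z0,z1 in(("unit",.086,.095),("paneltop",.074,.081),("handle",.052,.062)):
        s=q[(q[:,0]>.12)&(q[:,0]<.3)&(q[:,2]>z0)&(q[:,2]<z1)]
        if len(s)>20: print(n,nm,len(s),np.percentile(s[:,0],[2,98]).round(4))
E
```

```text
scene unit 2762 [0.2227 0.2984]
scene paneltop 178 [0.2064 0.2131]
scene handle 281 [0.1676 0.1902]
wrist handle 131 [0.1665 0.1752]
```

View pics/s5.png

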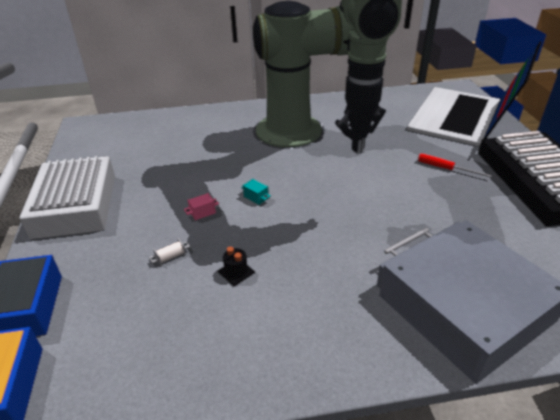

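View pics/w5.png

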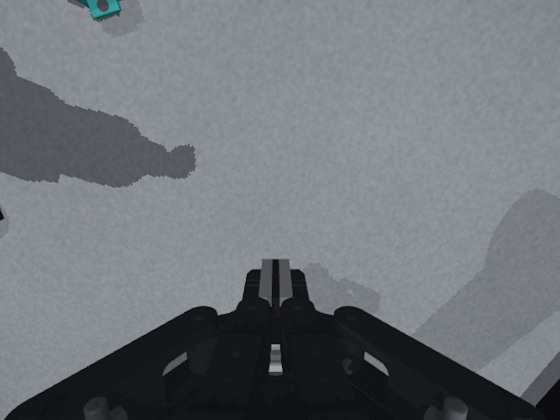

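The scene view shows the drawer closed flush, with the panel hidden at the unit's front and only the handle at (410,240) sticking out. The round fuse at (170,253) is untouched. The measured distance from handle centre to unit front is 50 mm, which matches fully shut. The wrist view shows the gripper touching nothing.

```bash
python3 -c "
from rig import robot
print(robot.hand_in())"
```

```text
the job is handed in; nothing more can be done
None
```

The square fuse was set down on the drawer's floor, the drawer is pushed shut to its end stop, the round fuse was left alone on the bench, and the job was handed in at about 17.6 s (the verdict was not shown).

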